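Bolt the lid of the drying chamber

TASK

Lock the lid of the bench drying chamber: with one fingertip press the yellow spring safety catch right down and keep it down while the other fingertip pushes the blue fin of the bolt until the bolt is fully home in its keeper; only then let the catch spring back up, and take the hand away. Push with the fingertips only, do not pinch or lift anything, and leave everything else standing where it is.

Things in the scene. Friction and masses are not known exactly. Their poses are not given: they have to be found in the camera images.
- chamber: Fixed steel drying chamber, 260 (x) x 360 (y) x 110 mm high, white lid with a black grip bar near its +x edge; origin at the centre of its underside, z up. Place and yaw vary. Its +y axis is the way the bolt slides home, towards the keeper (dark bridge at the +y end). Catch and bolt stand side by side on its flat top (110 mm); a jar and a brass weight stand near its two -x corners.
- catch_top (a point): Centre of the top of the catch's yellow paddle: 34 mm wide (chamber x), 106 mm long (y), 62 mm above the lid when up; moves with it, axes as the chamber's. At chamber x -31, y -27 mm. Press it anywhere along its length; a fingertip may slide along it while pressing. The black housing below it is 36 mm high.
- catch (a joint): Travel of the safety catch straight down: 0 = up (rest), 0.012 m = right down. Spring: about 2 N to start, 7.5 N at the bottom; springs up when let go. When up, its tooth blocks the bolt; the tooth clears the bolt at 5 mm down.
- bolt_fin (a point): Middle of the top edge of the bolt's blue upright fin: 34 mm wide (chamber x), 10 mm thick (y), 27 to 80 mm above the lid; moves with the bolt, axes as the chamber's. At chamber x +31 mm (62 mm from the paddle's centre line), y -30 mm when drawn back. Push its -y face towards +y. Its top is 18 mm above the paddle when up. All else of the bolt stays under 40 mm above the lid.
- bolt (a joint): Slide of the bolt along chamber +y: 0 = drawn back, 0.045 m = fully home (hard stop). Starts within 0 to 0.004 m. Friction about 1.5 N; stays where it is left. With the catch up it can move only 4 mm from the drawn-back end; once home, the catch springs up behind it and locks it.
- jar: Small amber jar with white cap, diameter 44, height 55 mm, loose on the chamber's top; leave it. Origin under its centre.
- weight: Brass weight, diameter 26, height 40 mm, loose on the chamber's top; leave it. Origin under its centre.
- wash: White plastic bottle with red cap, diameter 68, height 170 mm, loose on the table to the left; leave it.
- beaker: Glass beaker, diameter 70, height 90 mm, loose on the table to the left; leave it.
- driver: Green-handled screwdriver lying on the table to the right; leave it.
- dish: White ceramic dish, diameter 80, height 25 mm, on the table to the right; leave it.

How it is judged:
By the outcome, as a careful person would: the job done as asked, in the order asked, and still so for the second after the job is handed in, with the robot touching nothing.
It also fails if it takes over 34 s, if anything falls off the work surface, if the arm or the gripper's body presses on something with over 40 N, if the wrist force passes 120 N, or if a joint passes its speed limit or range.

ROBOT

A 6-joint arm with a two-finger parallel gripper is mounted at the origin on the work surface. World frame = base frame: x ahead of the robot, y to its left, z up, the work surface at z = 0. Lengths are in m, angles in rad, forces in N, time in s.
With the tool pointing down it reaches from about 0.35 to 0.85 m from the base axis. Payload 8.1 kg.
Tool frame: the origin (TCP) lies at the very end of the fingers, on their centre line; the grasp point (between the pads) lies 19 mm behind it (robot.pinch_z is the distance from the TCP to the grasp point, in m); x points along the fingers, z is the direction in which the jaws open and shut, and the axes are right-handed (so a half turn about x gives the same grasp; the last joint's range is limited). The gripper opens to 93 mm and grips with 3 to 60 N. Pads are 15 mm wide; open, the fingers measure 128 mm over their backs; the gripper's body (75 mm by 188 mm) begins 65 mm behind the grasp point.
Start: joints at [1.025, 0.13, 1.488, -0, 1.523, -0.085], TCP at [0.267, 0.537, 0.219] pointing down, gripper open.
Joint ranges: [-2.96, 2.96], [-0.89, 2.26], [0.02, 2.5], [-1.34, 4.48], [0, 2.73], [-2.66, 2.66]. Speed limits (rad/s): [2.39, 2.39, 2.79, 3.14, 3.14, 3.14].

INTERFACE

Orientations are given as a rotation vector (axis times angle).
In Python, from plant import robot, optics, ticket gives the robot as it stands.
- The arm moves only by the tool jog_arm, never from a script. Its argument "targets" is a list of rows, each a list of 7 numbers: the shift along the tool's x, y, z in cm, then the turn, a rotation vector about the tool's x, y, z in degrees, then the closure, from 0 (fully open) to 1 (shut). In form: [[dx, dy, dz, ax, ay, az, grip], ...]. A call has 1 to 5 rows; each row is the pose to reach, as a shift and turn from the pose measured when the call began, along the tool's axes at that moment; what a row does not reach only later rows make up. A row lasts 1/8 s, in which the tool goes at most 62.5 mm and 10.7 degrees, less where a joint would pass 70% of its speed; a pose out of reach is approached as far as the arm can. A call with a gripper value outside its range is refused whole. The fingers move at their own pace and stop on an object; "squeeze" is the grip in N (left out, the last holds). Time passes only in rows, so rows that repeat a pose let the fingers close. It gives the time, the measured TCP pose, the force and the opening at its end, in the units of the state.
- robot.read_state(): the state, without advancing time (a new reading comes with each control period).
- optics.read_camera(name): name is "side" or "top" or "wrist"; returns a dict with "frame" (420x560x3 uint8, red, green, blue), "vertical_fov" (degrees; the focal length in pixels is half the picture's height over the tangent of half this angle, whatever the lens; pixels are square), "cx", "cy" (the principal point, pixels), "R" (3x3) and "t" (3): a world point X has camera coordinates R X + t. Camera axes: x right, y down, z forward; pixel columns grow to the right and rows downward; lengths in m; the calibration is good to about 2 mm. A picture is of the moment at which its call begins. There is no depth.
- ticket.close_job(): hands the job in, once; it reports no verdict.
The state is a dict: "t": time; "q": joint angles; "dq": joint speeds; "joint_torque": joint torques, N m; "tool_pos": TCP position; "orientation": TCP orientation; "force": force on the tool from outside, world axes, zero at the start; "wrist_torque": the same for the moment, N m; "opening": finger opening in m.
Only numpy, scipy, OpenCV 4.12 (cv2) and the standard library are available. Lean on these libraries where they do the work, as an engineer would, in place of code of your own. Each camera call takes 0.05 s, during which the arm holds its last target.

## Working session

There is one attempt and no reset: what is moved stays moved. The work goes in short steps, Python scripts to look and compute and a tool call to move; the robot and the scene stay as the last step left them, time stands still between calls to the robot, and variables do not carry over. Pictures are saved under pics/ and viewed, and the job is handed in when it is done.

Besides the shell and the picture viewer there is one more tool, called after "Emit:" as a command line: name --pt "numbers of a row" for each row, then --argument value for the rest. jog_arm: Moves the arm, as the interface text tells. Its arguments: {"type":"object","properties":{"targets":{"type":"array"},"squeeze":{"type":"number"}},"required":["targets"]}

```bash
mkdir -p pics
python3 - <<'E'
from plant import robot, optics
import cv2,numpy as np
print({k:np.round(v,3) for k,v in robot.read_state().items()})
for n in ["side","top"]:
    c=optics.read_camera(n); cv2.imwrite(f"pics/{n}0.png",c["frame"][:,:,::-1])
    print(n,c["vertical_fov"],c["cx"],c["cy"],c["R"],c["t"], [k for k in c])
E
```

```text
{'t': np.float64(0.0), 'q': array([ 1.025,  0.131,  1.489,  0.   ,  1.523, -0.085]), 'dq': array([ 0.001, -0.   , -0.   , -0.   , -0.   ,  0.001]), 'joint_torque': array([-2.0000e-03, -5.5984e+01, -4.9176e+01,  7.7000e-02,  3.6000e-02,
       -0.0000e+00]), 'tool_pos': array([0.267, 0.537, 0.218]), 'orientation': array([-0.864,  1.394,  0.863]), 'force': array([-0.597,  0.207, -0.366]), 'wrist_torque': array([-0.025,  0.013,  0.051]), 'opening': np.float64(0.093)}
side 54.53396545845322 276.56679122980233 209.88113187542095 [[ 0.97349767 -0.22865584 -0.00433462]
 [-0.14139434 -0.58687034 -0.79723952]
 [ 0.17974961  0.7767237  -0.60364755]] [-0.46280098  0.19141987  0.98843399] ['frame', 'vertical_fov', 'cx', 'cy', 'R', 't']
top 48.02490615985344 279.2271981477668 209.44345715113357 [[-0.01920825 -0.99981482  0.00116874]
 [-0.99812858  0.01910795 -0.05808805]
 [ 0.05805496 -0.00228232 -0.99831078]] [0.03407489 0.51811093 1.57455571] ['frame', 'vertical_fov', 'cx', 'cy', 'R', 't']
```

View pics/side0.png

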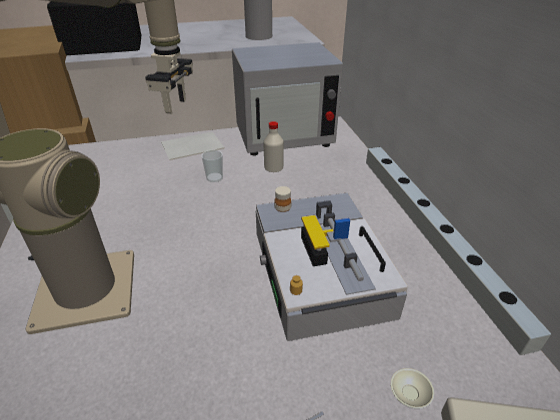

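View pics/top0.png

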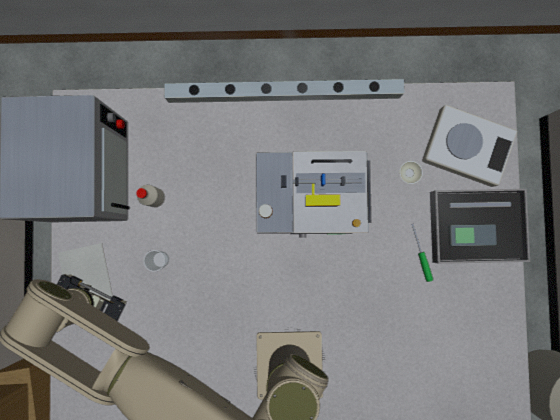

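Side view: the paddle is near (315,232), the fin near (341,228) and the keeper bridge near (324,208). Top view: paddle (323,200), fin (323,180), keeper at the left (283,181), so chamber +y is roughly world +y. Next I measure.

```bash
cat > h.py <<'E'
from plant import robot, optics
import cv2,numpy as np
from scipy.spatial.transform import Rotation as Ro
def cam(n):
    c=optics.read_camera(n); c["f"]=210/np.tan(np.radians(c["vertical_fov"]/2)); return c
def ray(c,p):
    d=np.array([(p[0]-c["cx"])/c["f"],(p[1]-c["cy"])/c["f"],1.]); R=np.array(c["R"]);t=np.array(c["t"])
    return -R.T@t, R.T@d
def onz(c,p,z):
    o,d=ray(c,p); return o+d*(z-o[2])/d[2]
def mask(c,col):
    h=cv2.cvtColor(c["frame"],cv2.COLOR_RGB2HSV)
    lo,hi={"y":((24,150,60),(34,255,255)),"b":((105,150,40),(125,255,255))}[col]
    return cv2.inRange(h,lo,hi)
def blob(m):
    n,l,s,ce=cv2.connectedComponentsWithStats(m); i=1+np.argmax(s[1:,4]); return (l==i).astype(np.uint8),s[i],ce[i]
def proj(c,X):
    v=np.array(c["R"])@X+np.array(c["t"]); return np.array([c["cx"]+c["f"]*v[0]/v[2],c["cy"]+c["f"]*v[1]/v[2]])
E
python3 - <<'E'
from h import *
c=cam("top"); s=cam("side")
for k,z in (("y",.172),("b",.190)):
    m,st,ce=blob(mask(c,k)); print(k,st,ce)
    ct=max(cv2.findContours(m,0,1)[0],key=cv2.contourArea)
    P=np.array([onz(c,p,z)[:2] for p in ct[:,0].astype(float)],np.float32)
    r=cv2.minAreaRect(P); print("top rect",r,onz(c,ce,z))
    m2,st2,ce2=blob(mask(s,k)); print("side",st2,ce2,onz(s,ce2,z))
im=cv2.resize(c["frame"][140:250,240:390],None,fx=5,fy=5,interpolation=cv2.INTER_CUBIC);cv2.imwrite("pics/t1.png",im[:,:,::-1])
im=cv2.resize(s["frame"][180:330,240:410],None,fx=4,fy=4,interpolation=cv2.INTER_CUBIC);cv2.imwrite("pics/s1.png",im[:,:,::-1])
print(Ro.from_rotvec(robot.read_state()["orientation"]).as_matrix().round(3))
E
```

```text
y [306 184  34  22 387] [321.64857881 199.27648579]
top rect ((0.5526261329650879, -0.10804727673530579), (0.10057760775089264, 0.0641605406999588), 88.90377044677734) [ 0.53805284 -0.10515582  0.172     ]
side [302 215  31  33 480] [315.68958333 231.25625   ] [ 0.53667479 -0.11640314  0.172     ]
b [321 174   4  12  39] [322.64102564 178.97435897]
top rect ((0.5963396430015564, -0.10750508308410645), (0.009040177799761295, 0.03334368020296097), 88.58326721191406) [ 0.59790307 -0.10797032  0.19      ]
side [334 219  16  20 268] [341.34701493 228.25373134] [ 0.58553488 -0.13988219  0.19      ]
[[-0.001 -0.896  0.445]
 [-0.001  0.445  0.896]
 [-1.     0.    -0.001]]
```

View pics/t1.png

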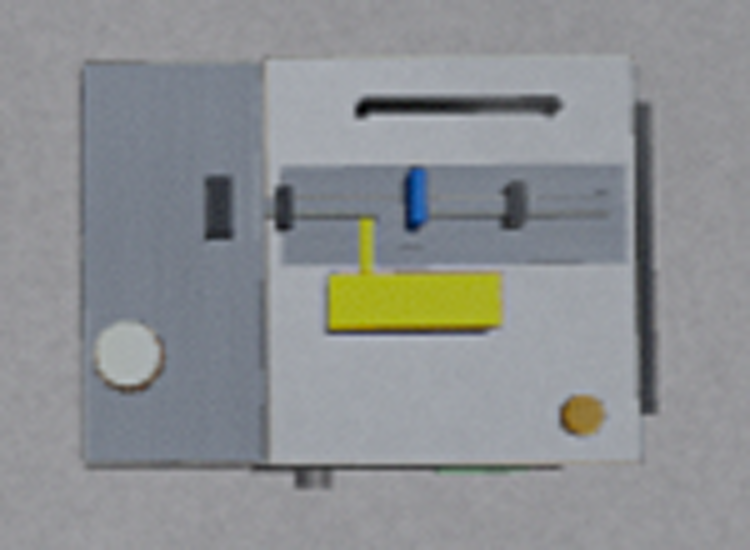

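View pics/s1.png

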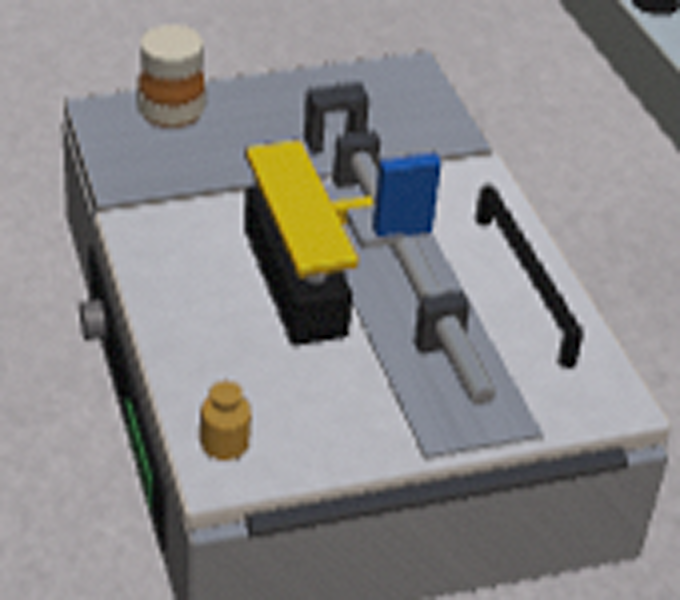

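The crops show the paddle (crop x 328–502, y 272–331), the fin (405–428, 168–230) and the lid outline with almost no yaw. I'll refine using the paddle without its tooth and the chamber corners.

Run:
```python
from h import *
c=cam("top"); s=cam("side")
# chamber corners, crop px /5 + offset (pixel centre shift -0.4)
g=lambda x,y:((x+.5)/5-.5+240,(y+.5)/5-.5+140)
C=np.array([onz(c,g(*p),.110)[:2] for p in [(85,63),(632,57),(642,462),(85,466)]])
print("corners",C.round(4),"centre",C.mean(0).round(4), np.linalg.norm(C-np.roll(C,1,0),axis=1))
for a,b in((1,0),(2,3)):
    d=C[b]-C[a]; print("yaw deg",np.degrees(np.arctan2(-d[0],d[1])))
for n,cm in(("top",c),("side",s)):
    m,_,_=blob(cv2.morphologyEx(mask(cm,"y"),cv2.MORPH_OPEN,np.ones((7,7) if n=="top" else (5,5),np.uint8)))
    ct=max(cv2.findContours(m,0,1)[0],key=cv2.contourArea)
    r=cv2.minAreaRect(np.array([onz(cm,p,.172)[:2] for p in ct[:,0].astype(float)],np.float32)); print(n,"paddle",r)
print("cam pos",ray(c,(0,0))[0],ray(s,(0,0))[0])
for p in [(378,158),(438,153),(375,233),(433,235)]:
    q=((p[0]+.5)/4-.5+240,(p[1]+.5)/4-.5+180); print("fin corner",onz(s,q,.190 if p[1]<200 else .137).round(4))
for p in [(247,148),(298,141),(356,262),(302,272)]:
    q=((p[0]+.5)/4-.5+240,(p[1]+.5)/4-.5+180); print("paddle corner",onz(s,q,.172).round(4))
```

```text
corners [[ 0.6976  0.0931]
 [ 0.6948 -0.2563]
 [ 0.4363 -0.2549]
 [ 0.4406  0.0973]] centre [ 0.5673 -0.0802] [0.25702912 0.3494241  0.2584629  0.35225618]
yaw deg -0.4544629636604262
yaw deg -0.6890484330860503
top paddle ((0.5358045697212219, -0.10772542655467987), (0.10057840496301651, 0.030512727797031403), 88.90528106689453)
side paddle ((0.5360784530639648, -0.11331048607826233), (0.10558810085058212, 0.03289995715022087), 89.4974594116211)
cam pos [0.42638507 0.02776218 1.60195217] [ 0.29993073 -0.76122361  0.74726717]
fin corner [ 0.5812 -0.1066  0.19  ]
fin corner [ 0.6148 -0.1101  0.19  ]
fin corner [ 0.5831 -0.1088  0.137 ]
fin corner [ 0.6145 -0.1181  0.137 ]
paddle corner [ 0.5206 -0.0592  0.172 ]
paddle corner [ 0.5509 -0.0598  0.172 ]
paddle corner [ 0.5494 -0.1658  0.172 ]
paddle corner [ 0.5195 -0.1666  0.172 ]
```

```bash
cat >> h.py <<'E'
def go(p,yaw=-0.6):
    s=robot.read_state(); R=Ro.from_rotvec(s["orientation"]).as_matrix()
    y=np.radians(yaw); zx=np.array([np.cos(y),np.sin(y),0]); xx=np.array([0,0,-1.]); T=np.c_[xx,np.cross(zx,xx),zx]
    print("t",s["t"],"pos",s["tool_pos"].round(4),"F",s["force"].round(2),"op",s["opening"])
    print("shift cm",(R.T@(np.array(p)-s["tool_pos"])*100).round(2),"turn",np.degrees(Ro.from_matrix(R.T@T).as_rotvec()).round(2))
E
python3 -c "
from h import *
go([.567,-.135,.25])"
```

```text
t 0.3 pos [0.2667 0.5373 0.2183] F [-0.04 -0.36  0.31] op 0.09282687000348834
shift cm [ -3.15 -56.79 -46.86] turn [ 6.42e+01 -3.00e-02  2.00e-02]
```

Emit:
jog_arm --pt "-4 -4 -3 0 0 0 0.5" --pt "-4 -8 -7 8 0 0 0.5" --pt "-4 -12 -10 16 0 0 0.5" --pt "-4 -16 -13 24 0 0 0.5" --pt "-4 -20 -16.5 32 0 0 0.5"

```text
t: 0.92
tool_pos: [0.373, 0.2991, 0.2585]
orientation: [-0.429, 1.528, 0.429]
force: [1.1, 0.6, -0.2]
opening: 0.0489
```

```bash
python3 -c "
from h import *
go([.567,-.135,.25])"
```

```text
t 0.925 pos [0.373  0.2991 0.2585] F [ 1.06  0.57 -0.17] op 0.04891517373017603
shift cm [  0.86 -47.17  -6.02] turn [3.195e+01 0.000e+00 2.000e-02]
```

Emit:
jog_arm --pt "0 -6 -0.8 8 0 0 0.5" --pt "0 -12 -1.5 16 0 0 0.5" --pt "0 -18 -2.3 24 0 0 0.5" --pt "0 -24 -3 32 0 0 0.5" --pt "0 -30 -3.8 32 0 0 0.5"

```text
t: 1.55
tool_pos: [0.4972, 0.0213, 0.2588]
orientation: [0.01, 1.57, -0.011]
force: [0.9, -0.2, 0.3]
opening: 0.0465
```

```bash
python3 -c "
from h import *
go([.567,-.135,.25])"
```

```text
t 1.55 pos [0.4972 0.0213 0.2588] F [ 0.88 -0.25  0.3 ] op 0.04653715161514537
shift cm [  0.89 -15.53   7.19] turn [-0.17  0.05  0.01]
```

Emit:
jog_arm --pt "0 -5.5 2.6 0 0 0 0.5" --pt "0 -11 5.2 0 0 0 0.5" --pt "0.5 -15.5 7.2 0 0 0 0.5" --pt "1 -15.5 7.2 0 0 0 0.5" --pt "1 -15.5 7.2 0 0 0 0.5"

```text
t: 2.17
tool_pos: [0.5666, -0.1344, 0.2481]
orientation: [0.012, 1.571, -0.01]
force: [0.5, -0.1, -0.4]
opening: 0.0463
```

Run:
```python
from h import *
go([.567,-.135,.20])
for n in ("wrist","side","top"):
    c=cam(n); f=c["frame"]
    if n=="side": f=f[120:330,200:480]
    if n=="top": f=f[120:260,230:400]
    cv2.imwrite(f"pics/{n}2.png",cv2.resize(f,None,fx=560/f.shape[1],fy=560/f.shape[1],interpolation=2)[:,:,::-1])
    if n=="wrist":
        print([proj(c,np.array(p)).round(1) for p in [(.536,-.109,.172),(.598,-.11,.19)]])
        for k,z in(("y",.172),("b",.19)):
            m,st,ce=blob(mask(c,k)); print(k,st,ce)
```

```text
t 2.175 pos [ 0.5666 -0.1344  0.2481] F [ 0.47 -0.06 -0.44] op 0.04630638818928293
shift cm [ 4.81 -0.06  0.04] turn [-0.2  -0.03 -0.04]
[array([236.7, 185.3]), array([332.1, 190.9])]
y [235 248  28  10  36] [251.5  255.75]
b [ 302  174   57   26 1233] [329.23033252 187.35928629]
```

View pics/wrist2.png

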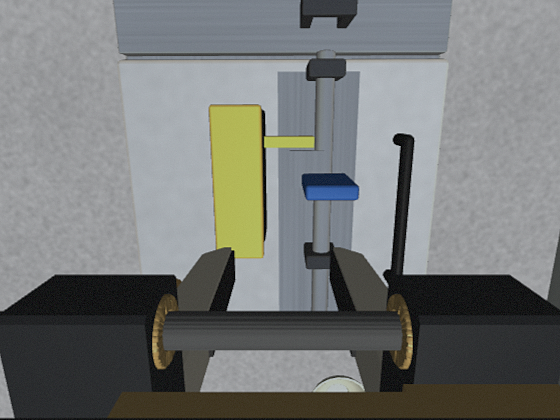

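View pics/side2.png

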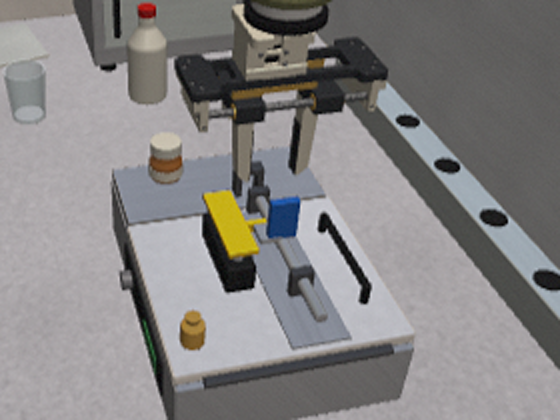

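The wrist view shows the paddle top at (210–263, 105–258), partly hidden by the left finger, and the fin's top face at about (302–357, 174–187). The fingers lie behind the fin, as wanted.

Run:
```python
from h import *
c=cam("wrist")
for p in [(209,105),(261,105),(217,258),(264,258)]: print("pad",onz(c,p,.172).round(4))
for p in [(302,174),(354,174),(304,188),(358,188)]: print("fin",onz(c,p,.19).round(4))
s=robot.read_state()
for sx in(-1,1):
    x=s["tool_pos"]+[sx*.032,0,0]; print(x,proj(c,x))
```

```text
pad [ 0.5209 -0.056   0.172 ]
pad [ 0.5543 -0.0564  0.172 ]
pad [ 0.52   -0.1611  0.172 ]
pad [ 0.5536 -0.1615  0.172 ]
fin [ 0.5797 -0.0984  0.19  ]
fin [ 0.6121 -0.0988  0.19  ]
fin [ 0.581  -0.1073  0.19  ]
fin [ 0.615  -0.1077  0.19  ]
[ 0.53513868 -0.13358665  0.24956755] [217.50931853 265.39042531]
[ 0.59913868 -0.13358665  0.24956755] [348.06672067 263.92153252]
```

Emit:
jog_arm --pt "3 0 0 0 0 0 0.5" --pt "5.5 0 0 0 0 0 0.5" --pt "6.7 0 0 0 0 0 0.5" --pt "6.7 0 0 0 0 0 0.5"

```text
t: 2.88
tool_pos: [0.5668, -0.133, 0.1822]
orientation: [0.009, 1.57, -0.009]
force: [0.4, 0.2, -0.9]
opening: 0.0466
```

Run:
```python
from h import *
go([.567,-.135,.160])
for n in ("side","wrist"):
    c=cam(n); f=c["frame"]
    if n=="side": f=f[150:300,230:430]
    cv2.imwrite(f"pics/{n}3.png",cv2.resize(f,None,fx=560/f.shape[1],fy=560/f.shape[1],interpolation=2)[:,:,::-1])
```

```text
t 2.875 pos [ 0.5668 -0.133   0.1822] F [ 0.37  0.24 -0.88] op 0.04661422368765987
shift cm [ 2.22 -0.2   0.02] turn [-0.04  0.04 -0.  ]
```

View pics/side3.png

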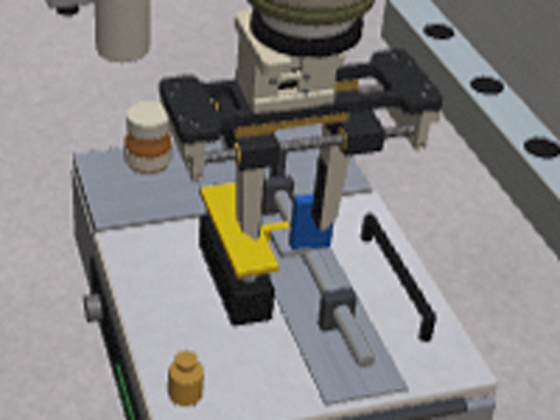

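View pics/wrist3.png

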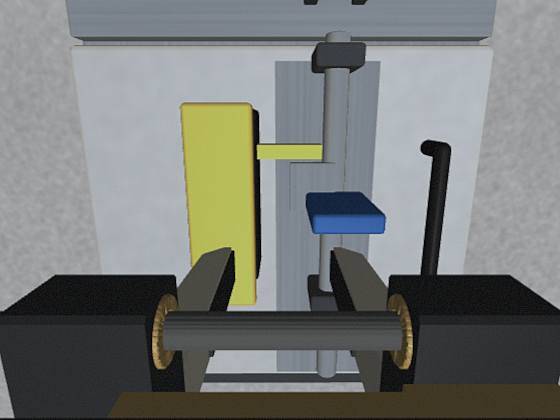

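The fingertips sit above the paddle and just behind the fin. Next I press in small steps and watch the force.

Emit:
jog_arm --pt "0.8 0 0 0 0 0 0.5" --pt "1.3 0 0 0 0 0 0.5" --pt "1.6 0 0 0 0 0 0.5" --pt "1.6 0 0 0 0 0 0.5"

```text
t: 3.48
tool_pos: [0.5683, -0.1337, 0.1683]
orientation: [0.008, 1.566, -0.01]
force: [1.4, -0.0, 4.5]
opening: 0.0463
```

Emit:
jog_arm --pt "0.3 0 0 0 0 0 0.5" --pt "0.4 0 0 0 0 0 0.5" --pt "0.4 0 0 0 0 0 0.5"

```text
t: 3.85
tool_pos: [0.5684, -0.1338, 0.1645]
orientation: [0.008, 1.566, -0.01]
force: [-0.5, -0.1, 6.0]
opening: 0.046
```

Emit:
jog_arm --pt "0.3 0 0 0 0 0 0.5" --pt "0.4 0 0 0 0 0 0.5" --pt "0.4 0 0 0 0 0 0.5"

```text
t: 4.22
tool_pos: [0.5684, -0.1338, 0.1609]
orientation: [0.008, 1.566, -0.01]
force: [-2.3, 1.0, 6.7]
opening: 0.0463
```

Emit:
jog_arm --pt "0.2 0 0 0 0 0 0.5" --pt "0.3 0 0 0 0 0 0.5" --pt "0.3 0 0 0 0 0 0.5"

```text
t: 4.6
tool_pos: [0.5687, -0.134, 0.1601]
orientation: [0.008, 1.565, -0.011]
force: [-5.7, 1.0, 16.4]
opening: 0.0469
```

Force rose to 16 N at z 0.160, so the catch is on its lower stop. I keep the downward bias and slide +y.

Emit:
jog_arm --pt "0.2 0.5 0 0 0 0 0.5" --pt "0.2 1.0 0 0 0 0 0.5" --pt "0.2 1.4 0 0 0 0 0.5" --pt "0.2 1.8 0 0 0 0 0.5"

```text
t: 5.1
tool_pos: [0.5703, -0.1189, 0.1605]
orientation: [0.004, 1.561, -0.015]
force: [0.1, -10.8, 12.0]
opening: 0.0464
```

```bash
cat > look.py <<'E'
from h import *
import sys
go([.5685,-.08,.160])
f=cam("wrist")["frame"][60:300,120:440]; g=cam("side")["frame"][180:300,270:390]
f=cv2.resize(f,(400,300),interpolation=2); g=cv2.resize(g,(300,300),interpolation=2)
cv2.imwrite(f"pics/{sys.argv[1]}.png",np.hstack([f,g])[:,:,::-1])
E
python3 look.py l4
```

```text
t 5.1 pos [ 0.5703 -0.1189  0.1605] F [  0.09 -10.77  12.03] op 0.04642562731337337
shift cm [ 0.02  3.89 -0.22] turn [-0.12  0.57  0.41]
```

View pics/l4.png

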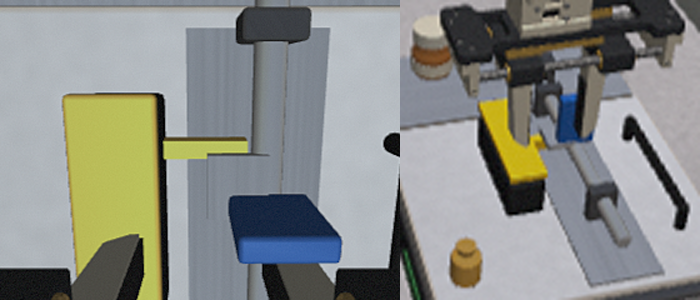

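The paddle is flat down on the housing and the finger is at the fin. I keep pushing.

Emit:
jog_arm --pt "0.2 0.6 0 0 0 0 0.5" --pt "0.2 1.1 0 0 0 0 0.5" --pt "0.2 1.6 0 0 0 0 0.5" --pt "0.2 2.0 0 0 0 0 0.5"

```text
t: 5.7
tool_pos: [0.5716, -0.1013, 0.1606]
orientation: [0.001, 1.558, -0.02]
force: [-1.5, -9.8, 12.0]
opening: 0.0465
```

```bash
python3 look.py l5
```

```text
t 5.7 pos [ 0.5716 -0.1013  0.1606] F [-1.51 -9.8  12.03] op 0.04645886060654825
shift cm [ 0.03  2.13 -0.34] turn [-0.16  0.76  0.66]
```

View pics/l5.png

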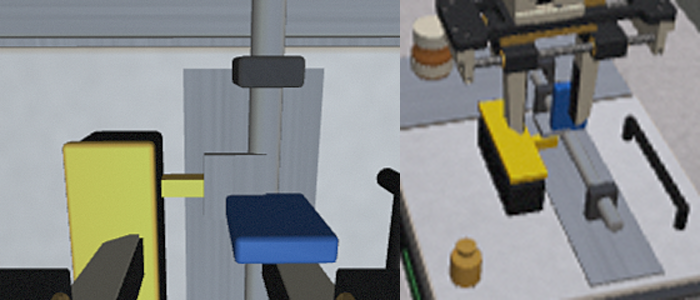

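Emit:
jog_arm --pt "0.2 0.6 -0.1 0 0.4 0.3 0.5" --pt "0.2 1.1 -0.2 0 0.7 0.6 0.5" --pt "0.2 1.5 -0.2 0 0.7 0.6 0.5" --pt "0.2 1.8 -0.2 0 0.7 0.6 0.5"

```text
t: 6.3
tool_pos: [0.5713, -0.0851, 0.1603]
orientation: [0.007, 1.566, -0.014]
force: [0.6, -8.9, 10.3]
opening: 0.0464
```

Emit:
jog_arm --pt "0.2 0.3 -0.1 0 0 0 0.5" --pt "0.2 0.6 -0.1 0 0 0 0.5" --pt "0.2 0.6 -0.1 0 0 0 0.5"

```text
t: 6.68
tool_pos: [0.5715, -0.0818, 0.1604]
orientation: [0.004, 1.563, -0.019]
force: [-0.6, -9.1, 11.4]
opening: 0.0462
```

```bash
python3 look.py l6
```

```text
t 6.675 pos [ 0.5715 -0.0818  0.1604] F [-0.64 -9.08 11.44] op 0.046249828310127826
shift cm [ 0.03  0.17 -0.3 ] turn [-0.24  0.46  0.52]
```

View pics/l6.png

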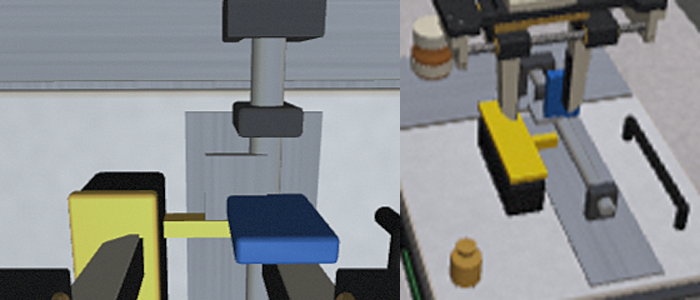

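Bolt nearly home. I push on until the hard stop shows in Fy.

Emit:
jog_arm --pt "0.2 0.4 -0.1 0 0.2 0.2 0.5" --pt "0.2 0.7 -0.1 0 0.4 0.4 0.5" --pt "0.2 0.7 -0.1 0 0.4 0.4 0.5"

```text
t: 7.15
tool_pos: [0.5714, -0.0813, 0.1605]
orientation: [0.005, 1.567, -0.024]
force: [-2.9, -26.4, 9.6]
opening: 0.0465
```

Emit:
jog_arm --pt "0.2 0.4 -0.1 0 0.2 0.2 0.5" --pt "0.2 0.6 -0.1 0 0.2 0.2 0.5" --pt "0.2 0.6 -0.1 0 0.2 0.2 0.5"

```text
t: 7.52
tool_pos: [0.5713, -0.0814, 0.1606]
orientation: [0.003, 1.567, -0.031]
force: [-2.7, -23.9, 10.4]
opening: 0.0466
```

A hard stop at y −0.081 with Fy about −25 N. I check that the bolt is in the keeper before letting the catch up.

Run:
```python
from h import *
go([.5685,-.08,.160])
w=cam("wrist"); s=cam("side"); t=cam("top")
f=w["frame"][0:300,80:480]; g=s["frame"][180:300,270:390]
cv2.imwrite("pics/l7.png",np.hstack([cv2.resize(f,(400,300)),cv2.resize(g,(300,300),interpolation=2)])[:,:,::-1])
m,st,ce=blob(mask(w,"b")); print(st,ce)
y0=st[1]; print("fin far top edge",onz(w,(ce[0],y0),.19))
```

```text
t 7.525 pos [ 0.5713 -0.0814  0.1606] F [ -2.7  -23.92  10.43] op 0.04655210538581371
shift cm [ 0.05  0.13 -0.29] turn [-0.67  0.2   1.02]
[ 302  216   89   57 4041] [343.22395447 245.54367731]
fin far top edge [ 0.59546388 -0.04831862  0.19      ]
```

View pics/l7.png

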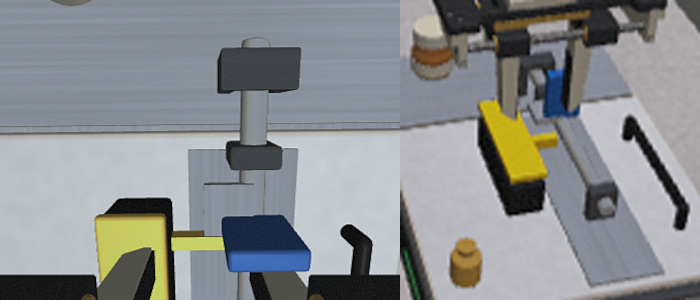

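The bolt runs through the keeper. I ease the push while keeping the catch down, then lift straight up.

Emit:
jog_arm --pt "0.2 -0.1 0 0 0 0 0.5" --pt "0.2 -0.4 0 0 0 0 0.5" --pt "0.2 -0.4 0 0 0 0 0.5"

```text
t: 8.05
tool_pos: [0.572, -0.0838, 0.1603]
orientation: [0.005, 1.565, -0.029]
force: [-2.5, 7.8, 13.9]
opening: 0.0465
```

Emit:
jog_arm --pt "-0.5 0 0 0 0 0 0.5" --pt "-1.2 0 0 0 0 0 0.5" --pt "-2.5 0 0 0 0 0 0.5" --pt "-5 0 0 0 0 0 0.5" --pt "-9 0 0 0 0 0 0.5"

```text
t: 8.68
tool_pos: [0.5702, -0.0823, 0.2494]
orientation: [0.006, 1.569, -0.028]
force: [0.0, -0.2, 0.6]
opening: 0.0465
```

```bash
python3 look.py l8
```

```text
t 8.675 pos [ 0.5702 -0.0823  0.2494] F [ 0.02 -0.21  0.59] op 0.046525754355577986
shift cm [ 8.93  0.35 -0.19] turn [-0.66  0.08  0.81]
```

View pics/l8.png

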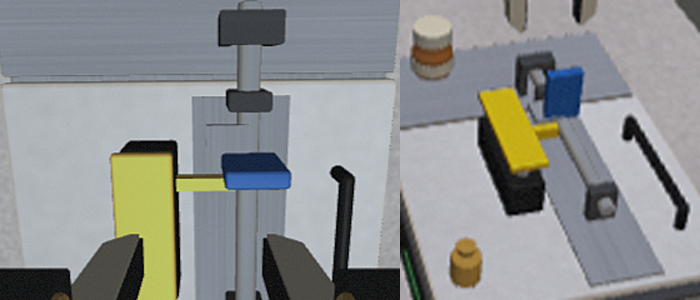

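Hand clear, and the paddle appears raised again. I withdraw further and verify.

Emit:
jog_arm --pt "-5 0 0 0 0 0 0.5" --pt "-8 0 -4 0 0 0 0.5" --pt "-8 0 -9 0 0 0 0.5" --pt "-8 3 -14 0 0 0 0.5" --pt "-8 8 -18 0 0 0 0.5"

```text
t: 9.4
tool_pos: [0.3936, 0.001, 0.3317]
orientation: [0.007, 1.558, -0.033]
force: [0.8, 0.9, -0.3]
opening: 0.0465
```

Emit:
jog_arm --pt "0 5 0 0 0 0 0.5" --pt "0 11 0 0 0 0 0.5" --pt "0 17 0 0 0 0 0.5" --pt "0 20 0 0 0 0 0.5" --pt "0 20 0 0 0 0 0.5"

```text
t: 10.02
tool_pos: [0.3979, 0.2025, 0.3275]
orientation: [0.003, 1.56, -0.03]
force: [-0.5, -0.5, -0.0]
opening: 0.0465
```

Run:
```python
from h import *
go([.5,0,.3])
c=cam("top"); s=cam("side")
m,st,ce=blob(mask(c,"b")); print("fin top",st,ce,onz(c,ce,.19))
m,st,ce=blob(mask(s,"b")); print("fin side",st,ce,onz(s,ce,.165))
m,_,_=blob(cv2.morphologyEx(mask(s,"y"),cv2.MORPH_OPEN,np.ones((5,5),np.uint8)))
st=cv2.boundingRect(m); print("paddle side bbox",st)
f=cv2.resize(c["frame"][140:250,240:390],(400,293),interpolation=2); g=cv2.resize(s["frame"][180:330,240:410],(340,300),interpolation=2)[:293]
cv2.imwrite("pics/l9.png",np.hstack([f,g])[:,:,::-1])
import h; o=cv2.imread("pics/side0.png")[:,:,::-1]
m,_,_=blob(cv2.morphologyEx(mask({"frame":np.ascontiguousarray(o)},"y"),cv2.MORPH_OPEN,np.ones((5,5),np.uint8)));print("before",cv2.boundingRect(m))
cv2.imwrite("pics/l9full.png",s["frame"][:,:,::-1])
```

```text
t 10.025 pos [0.3979 0.2025 0.3275] F [-0.5  -0.55 -0.01] op 0.046517496643912595
shift cm [  3.2  -19.97  10.61] turn [-0.63  0.6   0.98]
fin top [307 174   4  12  43] [308.46511628 179.37209302] [ 0.59751301 -0.06524958  0.19      ]
fin side [328 207  15  20 260] [334.84615385 216.49615385] [ 0.5987004  -0.06831791  0.165     ]
paddle side bbox (304, 216, 24, 31)
before (304, 216, 24, 31)
```

View pics/l9.png

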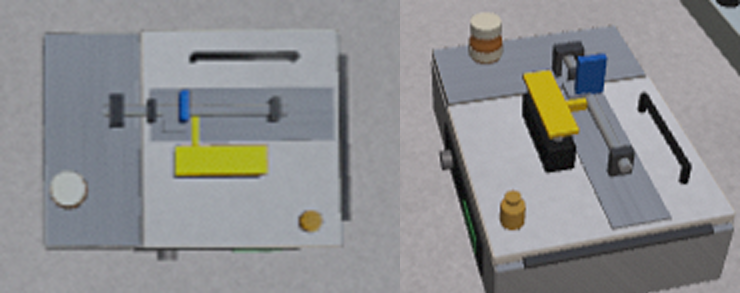

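View pics/l9full.png

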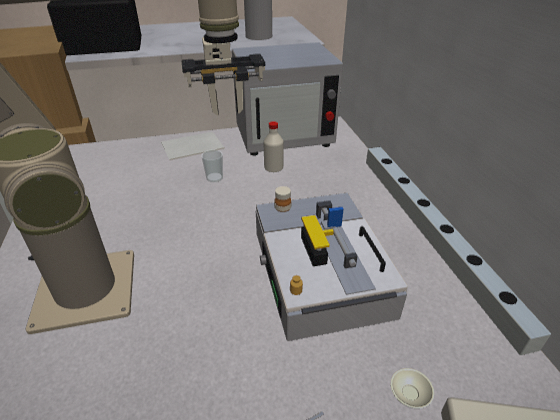

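```bash
python3 -c "
from plant import ticket
print(ticket.close_job())"
```

```text
the job is handed in; nothing more can be done
None
```

The lid is locked: the bolt went home against its hard stop with the catch held down, and the catch has sprung back up behind it. The job was handed in at about 10 s.

- **Pressing:** One fingertip pressed the yellow catch to its lower stop, at about z 0.160 m with 16 N. It stayed down throughout the push, with an upward force of about 10–12 N on the fingertip.
- **Pushing:** The other fingertip pushed the blue fin until movement stopped, with Fy about −25 N. I then eased the push while the catch was still down and lifted straight up, and the catch sprang up.
- **Bolt position:** In the top view the fin moved about 43 mm, from y −0.108 to −0.065 m. That fits the 45 mm travel from a start 0–4 mm along. The bolt shows through the keeper in the views.
- **Catch and other objects:** The paddle's outline in the side view is the same before and after, so it is fully up. In the last pictures the jar, weight, bottle, beaker and dish look unmoved. I did not check the screwdriver closely.
- **Disagreement:** The rough fin estimate from the wrist camera while pushing (far edge at y −0.048 m) differed by more than a centimetre from the other two cameras afterwards. I put this down to the slight tool tilt and relied on the hard stop and the fixed cameras.

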